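# Spray a small wood block and set it to dry

### The job

Lay the small wood block, the same way up as it lies now, flat in the middle of the two metal rails in the spray station's drip tray, with one of its sides squarely facing the nozzle, and let go of it. Then press the spray can's nozzle cap right down and let it spring back up; press it only while the block lies there. Finally move the block, still the same way up, to lie flat on the middle of the slatted drying rack, and leave the other things where they are.

Things in the scene. Friction and masses are not known exactly. Their poses are not given: they have to be found in the camera images.
- block: Smallest wood offcut, a loose block 44 (its x) x 50 (its y) x 30 (z) mm, about 43 g. Origin at the centre of its underside, z up. It lies flat on the bench at any yaw.
- station: Fixed spray station: plywood foot 115 (x) x 285 (y) x 12 mm high. Origin at the centre of its underside, z up. At y = +80 mm stands a bare metal spray can, 60 mm across, in a dark round holder 72 mm across (upright and wing screw behind it, up to 51 mm farther out in +y). At y = -80 mm lies the shallow steel drip tray. The nozzle looks along -y to the tray.
- spray_spot (a point): Middle of the two tray rails, at the height of their tops (28 mm above the bench), where the block's underside is to lie. Axes as the station's. The aluminium rails run along y at x = -14 and +14 mm, each 7 mm wide, 80 mm long. The tray is 130 (x) x 110 (y) mm outside, walls 3 mm, rim level with the rail tops, floor 13 mm below them.
- cap_top (a point): Centre of the flat top of the spray can's nozzle cap (cap 28 mm across, flat top 24 mm across), 163 mm above the bench when up. It moves down with the cap. The can's fixed shoulder lies 20 mm below it.
- nozzle_cap (a joint): Travel of the nozzle cap in m: 0 = up, 0.008 = fully down (positive is down). A spring returns it: about 3 N to start, about 7 N fully down.
- drying_rack: Fixed wooden drying rack, 110 x 110 x 22 mm high: five slats along its y, 10 mm wide, 24 mm apart centre to centre, on two bearers. Origin at the centre of its underside, z up.
- rack_top (a point): Centre of the rack's top, at the height of the slat tops (22 mm above the bench). Axes as the rack's.
- pencil: Bystander, loose: a red carpenter's pencil, 155 mm long, lying near the left edge of the bench. Origin at its middle.
- parts_drawers_drawer3 (a joint): Opening in m of the top drawer of the blue-fronted drawer cabinet at the right rear (it slides out towards +y): 0 = shut, as at the start. Bystander, to be left shut. The cabinet is 235 mm high; its handles reach to about y = -0.15.
Not all that is in view belongs to the job. Several things have the shape of the block; the one meant has the colours described above.

How it is judged:
By the outcome, as a careful person would: the job done as asked, in the order asked, and still so for the second after the job is handed in, with the robot touching nothing.
It also fails if it takes over 58 s, if anything falls off the work surface, if the arm or the gripper's body presses on something with over 40 N, if the wrist force passes 120 N, or if a joint passes its speed limit or range.

### The arm

A 6-joint arm with a two-finger parallel gripper is mounted at the origin on the work surface; the furniture and walls round the work are solid. World frame = base frame: x ahead of the robot, y to its left, z up, the work surface at z = 0. Lengths are in m, angles in rad, forces in N, time in s.
With the tool pointing down it reaches from about 0.275 to 0.975 m from the base axis. Payload 8.4 kg.
Tool frame: the origin (TCP) lies at the very end of the fingers, on their centre line; the grasp point (between the pads) lies 19 mm behind it; z points along the fingers, y is the line along which they close (so a half turn about z gives the same grasp; the last joint's range is limited). The gripper opens to 92 mm and grips with 3 to 60 N. Pads are 20 mm wide; open, the fingers measure 128 mm over their backs; the gripper's body (75 mm by 189 mm) begins 69 mm behind the grasp point.
Start: joints at [-1.142, 0.353, 1.633, -0, 1.155, -0.002], TCP at [0.261, -0.568, 0.215] pointing down, gripper open.
Joint ranges: [-2.63, 2.63], [-0.92, 2.1], [0.06, 2.66], [-1.3, 4.44], [0, 2.69], [-3.02, 3.02]. Speed limits (rad/s): [2.22, 2.22, 2.79, 3.14, 3.14, 3.14].

### API

Orientations are given as a rotation vector (axis times angle).
In Python, from station import sensors, cams, workorder, spotter gives the robot as it stands.
- The arm moves only by the tool apply_moves, never from a script. Its argument "commands" is a list of rows, each an object of numbers: "gripper": the closure, from -1 (fully open) to 1 (shut); "dx", "dy", "dz": the shift along the tool's x, y, z in mm; "spin": the turn about the tool's z in rad. In form: [{"gripper": .., "dx": .., "dy": .., "dz": .., "spin": ..}, ...]. A call has exactly 10 rows; each row is the pose to reach, as a shift and turn from the pose commanded when the call began, along the tool's axes at that moment; what a row does not reach only later rows make up. A row lasts 1/10 s, in which the tool goes at most 50 mm and 8.59 degrees, less where a joint would pass 70% of its speed; a pose out of reach is approached as far as the arm can. A call with a gripper value outside its range is refused whole. The fingers move at their own pace and stop on an object; "squeeze" is the grip in N (left out, the last holds). Time passes only in rows, so rows that repeat a pose let the fingers close, or fill a call up. It gives the time, the measured TCP pose, the force, the opening and the grip force at its end, in the units of the state.
- sensors.observe(): the state, without advancing time (a new reading comes with each control period).
- cams.get_image(name): name is "side" or "top" or "wrist"; returns the picture (400x640x3 uint8, red, green, blue); there is no depth.
- cams.camera_params(name): a dict with "fx", "fy", "cx", "cy" (pixels), "cam_to_world" (4x4, takes a point from camera to world coordinates); the wrist camera has in their place "hand_eye" (4x4, takes a point from camera to tool coordinates, whose origin is the TCP and whose axes are the flange's). Camera axes: x right, y up, looking along -z (the intrinsics and any distortion apply to the point x, -y, -z); pixel columns grow to the right and rows downward; lengths in m; the calibration is good to about 2 mm. The wrist camera is an equidistant fisheye: a pixel r from the principal point sees the ray r / f radians off the axis. A picture is of the moment at which its call begins: read the wrist's pose just before it. camera_params takes no time and is no camera call.
- workorder.close_job(): hands the job in; it is judged then, once.
Trained networks look in the newest picture that a camera, given by its name, has taken for a name from the list of things; names that differ only in an ending like _2 or _b are one class to them, and where a whole thing is asked for, a point or a joint stands for the part that bears it (a point fixed in the world has none). Each returns a list of dicts, best first, with "conf" (0 to 1); they miss things now and then, are a little off and sometimes report something else, mostly with a low value. They report only what shows in the picture. A call takes as long as a camera call. They do not tell look-alikes from the thing itself.
- spotter.look_for(camera, query): "centre" ([column, row] in pixels, amid what is visible of it).
The state is a dict: "clock": time; "joint_pos": joint angles; "qvel": joint speeds; "joint_torque": joint torques, N m; "tool_pos": TCP position; "tcp_rot": TCP orientation; "contact_force": force on the tool from outside, world axes, zero at the start; "torque": the same for the moment, N m; "width": finger opening in m; "grasp_force": force on a finger pad.
Only numpy, scipy, OpenCV 4.12 (cv2) and the standard library are available. Lean on these libraries where they do the work, as an engineer would, in place of code of your own. Each camera call takes 0.05 s, during which the arm holds its last target. There are 200 camera calls.

## Working session

There is one attempt and no reset: what is moved stays moved. The work goes in short steps, Python scripts to look and compute and a tool call to move; the robot and the scene stay as the last step left them, time stands still between calls to the robot, and variables do not carry over. Pictures are saved under pics/ and viewed, at most 12 in all, crops included, and the job is handed in when it is done.

Besides the shell and the picture viewer there is one more tool, called after "Emit:" by a JSON object that holds its "method" and its "body", one argument or row to a line. apply_moves: Moves the arm, as the interface text tells. Its arguments: {"type":"object","properties":{"commands":{"type":"array","items":{"type":"object","properties":{"gripper":{"type":"number"},"dx":{"type":"number"},"dy":{"type":"number"},"dz":{"type":"number"},"spin":{"type":"number"}}}},"squeeze":{"type":"number"}},"required":["commands"]}

```bash
mkdir -p pics
cat > h.py <<'E'
import numpy as np, cv2
from station import sensors, cams, workorder, spotter
def ray(name,uv):
    p=cams.camera_params(name); T=np.array(p["cam_to_world"])
    d=np.array([(uv[0]-p["cx"])/p["fx"],-(uv[1]-p["cy"])/p["fy"],-1.])
    return T[:3,3],T[:3,:3]@d
def at(name,uv,z):
    o,d=ray(name,uv); return o+d*(z-o[2])/d[2]
def save(name,f):
    im=cams.get_image(name); cv2.imwrite(f,np.ascontiguousarray(im[...,::-1])); return im
E
python3 - <<'E'
from h import *
save("top","pics/top.png");save("side","pics/side.png")
for c in("top","side"):
    p=cams.camera_params(c);print(c,[k for k in p],p["fx"],np.round(p["cam_to_world"],3).tolist())
    for q in("block","station","drying_rack","nozzle_cap","pencil"):
        print(c,q,[(np.round(r["centre"]).tolist(),round(r["conf"],2)) for r in spotter.look_for(c,q)][:6])
print(sensors.observe())
E
```

```text
top ['fx', 'fy', 'cx', 'cy', 'cam_to_world'] 384.9323122235595 [[0.008, 0.995, -0.097, 0.454], [-1.0, 0.007, -0.018, 0.048], [-0.018, 0.097, 0.995, 1.098], [0.0, 0.0, 0.0, 1.0]]
top block [([308.0, 236.0], 0.74), ([248.0, 157.0], 0.59)]
top station [([330.0, 172.0], 0.59)]
top drying_rack []
top nozzle_cap [([297.0, 171.0], 0.45)]
top pencil [([248.0, 228.0], 0.63), ([364.0, 245.0], 0.55)]
side ['fx', 'fy', 'cx', 'cy', 'cam_to_world'] 379.2067981895901 [[-0.992, 0.029, -0.119, 0.423], [-0.122, -0.324, 0.938, 0.921], [-0.011, 0.946, 0.325, 0.45], [0.0, 0.0, 0.0, 1.0]]
side block [([241.0, 290.0], 0.7), ([354.0, 256.0], 0.63)]
side station [([282.0, 245.0], 0.82)]
side drying_rack [([365.0, 231.0], 0.57)]
side nozzle_cap [([278.0, 203.0], 0.6)]
side pencil [([340.0, 303.0], 0.73)]
{'clock': 0.6, 'joint_pos': array([-1.14239604e+00,  3.53021188e-01,  1.63351152e+00,  4.86358594e-05,
        1.15534457e+00, -2.43096544e-03]), 'qvel': array([ 0.00175756, -0.00078523, -0.00121504,  0.0001142 ,  0.00145252,
        0.00151445]), 'joint_torque': array([-1.26700234e-01, -5.96577930e+01, -3.40085185e+01,  1.58977514e-02,
       -2.01072944e-01,  5.41387650e-03]), 'tool_pos': array([ 0.26096361, -0.56777931,  0.21452194]), 'tcp_rot': array([-3.06870866e+00, -6.71434721e-01,  2.61872265e-05]), 'contact_force': array([ 0.69032468,  1.05214457, -0.28822288]), 'torque': array([0.12545147, 0.03546986, 0.0327956 ]), 'grasp_force': 0.3105717407015618, 'width': 0.09128586093454949}
```

View pics/top.png

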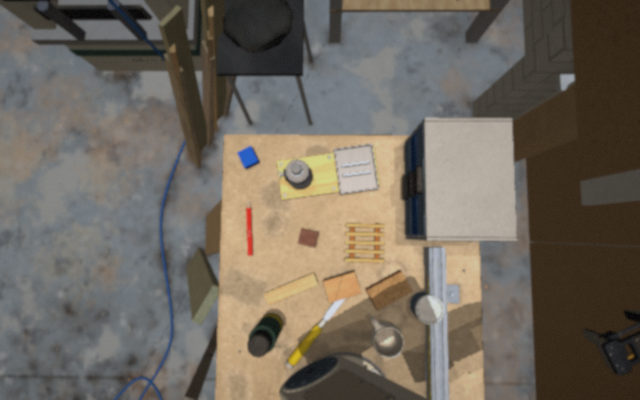

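View pics/side.png

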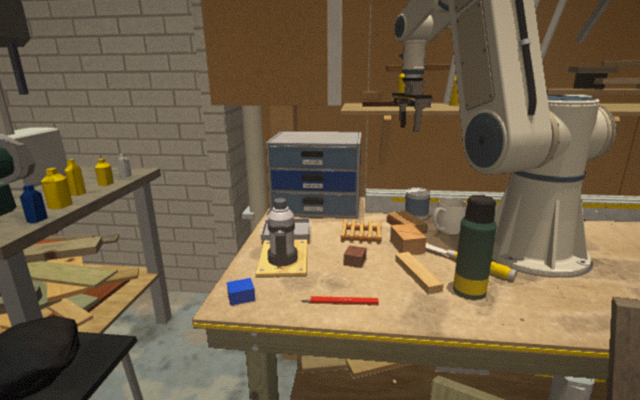

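Top picture: the brown block is at (308,237) and the blue look-alike at (248,157). The can is at (297,173), the tray at (356,169), the rack at (364,242) and the pencil at (250,231). The arm stands clear at the right.

```bash
cat >> h.py <<'E'
from scipy.optimize import least_squares
def proj(name,P):
    p=cams.camera_params(name); T=np.linalg.inv(np.array(p["cam_to_world"])); P=np.atleast_2d(P)
    c=P@T[:3,:3].T+T[:3,3]
    return np.c_[p["cx"]-p["fx"]*c[:,0]/c[:,2], p["cy"]+p["fy"]*c[:,1]/c[:,2]]
E
python3 - <<'E'
from h import *
im=cv2.imread("pics/top.png")
c=cv2.resize(im[135:275,235:395],None,fx=5,fy=5,interpolation=cv2.INTER_CUBIC)[:600]
c=cv2.resize(im[135:275,235:395],(680,595),interpolation=cv2.INTER_CUBIC)
cv2.imwrite("pics/c1.png",c)
hsv=cv2.cvtColor(im,cv2.COLOR_BGR2HSV)
print(im[237,308],hsv[237,308],im[260,308],hsv[260,308])
E
```

```text
[ 70  86 127] [  8 114 127] [129 166 196] [ 17  87 196]
```

View pics/c1.png

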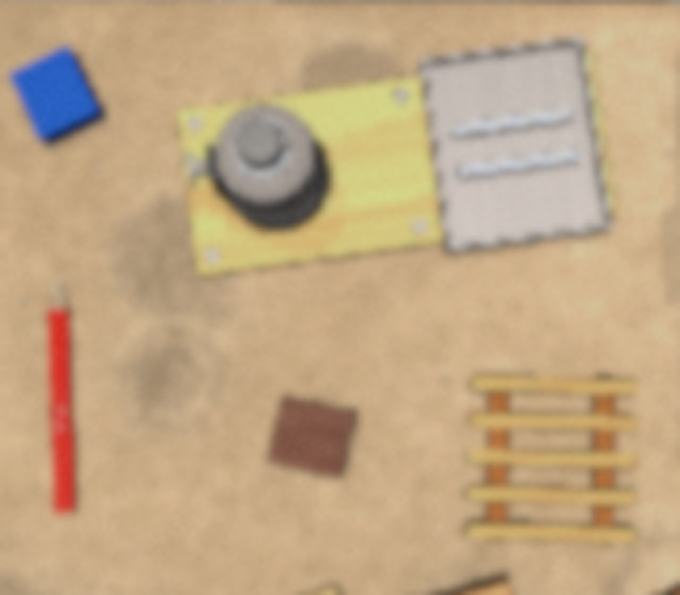

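The crop (4.25x) shows:
- Tray corners at (424,58), (582,40), (608,230) and (447,252), with rails between.
- Left foot corners at (180,108) and (198,274), and the cap at (262,143).
- Rack corners about (470,378), (636,381), (634,539) and (466,537).
- Block corners at (284,397), (357,410), (343,476) and (268,460).

Run:
```python
from h import *
def w(pts,z): return np.array([at("top",(235+(u+.5)/4.25-.5,135+(v+.5)/4.25-.5),z)[:2] for u,v in pts])
def fit(w,m):
    m=np.array(m)/1e3
    f=lambda q:((m@np.array([[np.cos(q[2]),np.sin(q[2])],[-np.sin(q[2]),np.cos(q[2])]])+q[:2])-w).ravel()
    best=min((least_squares(f,[*w.mean(0),a]) for a in(0,1.5,-1.5)),key=lambda r:r.cost)
    return np.round(best.x,4),np.round(best.fun*1e3,1)
t=w([(424,58),(582,40),(608,230),(447,252)],.028)
f=w([(180,108),(198,274)],.012)
r=w([(452,131),(572,117),(458,172),(577,158)],.028)
print("station",fit(np.r_[t,f,r],[(65,-25),(65,-135),(-65,-135),(-65,-25),(57.5,142.5),(-57.5,142.5),(14,-40),(14,-120),(-14,-40),(-14,-120)]))
print("cap",w([(262,143)],.163))
print("rack",fit(w([(470,378),(636,381),(634,539),(466,537)],.022),[(53,55),(53,-55),(-53,-55),(-53,55)]))
b=w([(284,397),(357,410),(343,476),(268,460)],.03)
print("block",b,np.linalg.norm(b-np.roll(b,1,0),axis=1))
print(fit(b,[(22,25),(22,-25),(-22,-25),(-22,25)]),fit(b,[(-22,25),(22,25),(22,-25),(-22,-25)]))
R=cv2.Rodrigues(sensors.observe()["tcp_rot"])[0];print(R.round(3)); p=cams.camera_params("wrist");print(p)
```

```text
station (array([0.6233, 0.0491, 0.1331]), array([-0.8,  2.1,  1.2, -2. , -0.7, -2.7, -0. ,  0.6,  1.1,  3. , -0.6,
        2. , -0.3, -0.7,  0.5, -0.7, -0.6, -0.4,  0.2, -1.2]))
cap [[0.61132249 0.1266083 ]]
rack (array([ 0.428 , -0.0536, -0.0134]), array([ 1.9,  1.1,  1.5, -0.3, -2.3, -1. , -1. ,  0.2]))
block [[0.46639641 0.12091069]
 [0.45836201 0.07326723]
 [0.41570344 0.08195865]
 [0.42556289 0.13076377]] [0.04200546 0.04831616 0.04353498 0.04979105]
(array([ 0.4415,  0.1017, -0.1987]), array([ 1.6,  1. , -0.2, -0.4, -0.7, -0.4, -0.7, -0.2])) (array([ 0.4415,  0.1017, -1.7717]), array([ 4. , -2.6,  3.3,  1.9, -3.1,  3.2, -4.2, -2.5]))
[[ 0.909  0.418 -0.   ]
 [ 0.418 -0.909  0.   ]
 [ 0.    -0.    -1.   ]]
{'fx': 309.70691628693146, 'fy': 309.70691628693146, 'cx': 319.4398225881056, 'cy': 200.86901796913097, 'hand_eye': array([[-1.01547282e-03,  9.61317755e-01,  2.75439907e-01,
         7.69876725e-02],
       [ 9.99999416e-01,  1.07789219e-03, -7.52420925e-05,
        -5.47400892e-04],
       [-3.69226083e-04,  2.75439669e-01, -9.61318289e-01,
        -1.69592046e-01],
       [ 0.00000000e+00,  0.00000000e+00,  0.00000000e+00,
         1.00000000e+00]])}
```

Emit:
{"method": "apply_moves", "body": {
  "commands": [
    {"gripper": -1, "dx": 0, "dy": 0, "dz": -50, "spin": 0},
    {"gripper": -1, "dx": 444, "dy": -533, "dz": -50, "spin": -0.941},
    {"gripper": -1, "dx": 444, "dy": -533, "dz": -50, "spin": -0.941},
    {"gripper": -1, "dx": 444, "dy": -533, "dz": -50, "spin": -0.941},
    {"gripper": -1, "dx": 444, "dy": -533, "dz": -50, "spin": -0.941},
    {"gripper": -1, "dx": 444, "dy": -533, "dz": -50, "spin": -0.941},
    {"gripper": -1, "dx": 444, "dy": -533, "dz": -50, "spin": -0.941},
    {"gripper": -1, "dx": 444, "dy": -533, "dz": -50, "spin": -0.941},
    {"gripper": -1, "dx": 444, "dy": -533, "dz": -50, "spin": -0.941},
    {"gripper": -1, "dx": 444, "dy": -533, "dz": -50, "spin": -0.941}
  ]
}}

```text
clock: 1.6
tool_pos: [0.3786, -0.1317, 0.2651]
tcp_rot: [2.43, 1.988, 0.001]
contact_force: [1.4, -0.5, -1.0]
width: 0.0917
grasp_force: 0.0
```

```bash
cat >> h.py <<'E'
def pose():
    s=sensors.observe(); R=cv2.Rodrigues(s["tcp_rot"])[0]
    return np.array(s["tool_pos"]),R,np.arctan2(R[1,0],R[0,0]),s
def go(x,y,z,yaw):
    "shift needed in tool axes (mm) and spin"
    p,R,a,s=pose(); d=R.T@(np.array([x,y,z])-p)*1e3
    print("t",round(s["clock"],2),"pos",p.round(4),"yaw",round(a,4),"F",np.round(s["contact_force"],1),"w",round(s["width"],4),"q",np.round(s["joint_pos"],2))
    print("move",d.round(1),"spin",round(-((yaw-a+np.pi)%(2*np.pi)-np.pi),3))
E
python3 -c "
from h import *
go(.4415,.1017,.2,1.372)"
```

```text
t 1.6 pos [ 0.3786 -0.1317  0.2651] yaw 1.3714 F [ 1.4 -0.5 -1. ] w 0.0917 q [-0.34 -0.07  2.01  0.    1.19 -0.14]
move [241.3  15.3  65. ] spin -0.001
```

Emit:
{"method": "apply_moves", "body": {
  "commands": [
    {"gripper": -1, "dx": 241, "dy": 15, "dz": 65, "spin": 0},
    {"gripper": -1, "dx": 241, "dy": 15, "dz": 65, "spin": 0},
    {"gripper": -1, "dx": 241, "dy": 15, "dz": 65, "spin": 0},
    {"gripper": -1, "dx": 241, "dy": 15, "dz": 65, "spin": 0},
    {"gripper": -1, "dx": 241, "dy": 15, "dz": 65, "spin": 0},
    {"gripper": -1, "dx": 241, "dy": 15, "dz": 65, "spin": 0},
    {"gripper": -1, "dx": 241, "dy": 15, "dz": 65, "spin": 0},
    {"gripper": -1, "dx": 241, "dy": 15, "dz": 65, "spin": 0},
    {"gripper": -1, "dx": 241, "dy": 15, "dz": 65, "spin": 0},
    {"gripper": -1, "dx": 241, "dy": 15, "dz": 65, "spin": 0}
  ]
}}

```text
clock: 2.6
tool_pos: [0.4408, 0.0987, 0.2]
tcp_rot: [2.433, 1.987, 0.001]
contact_force: [0.4, 0.2, -0.4]
width: 0.0921
grasp_force: 0.0
```

```bash
cat >> h.py <<'E'
def wcam():
    p=cams.camera_params("wrist"); t,R,_,_=pose(); T=np.eye(4);T[:3,:3]=R;T[:3,3]=t
    return p,T@np.array(p["hand_eye"])
def watt(uv,z,pT=None):
    p,T=pT or wcam(); v=np.array([uv[0]-p["cx"],uv[1]-p["cy"]])/p["fx"]; th=np.hypot(*v)
    d=np.array([v[0]*np.sin(th)/th,-v[1]*np.sin(th)/th,-np.cos(th)]); d=T[:3,:3]@d; o=T[:3,3]
    return o+d*(z-o[2])/d[2]
def wproj(P,pT=None):
    p,T=pT or wcam(); c=(np.atleast_2d(P)-T[:3,3])@T[:3,:3]; v=np.c_[c[:,0],-c[:,1]]; h=np.hypot(*v.T)
    return np.array([p["cx"],p["cy"]])+v/h[:,None]*(p["fx"]*np.arctan2(h,-c[:,2]))[:,None]
E
python3 -c "
from h import *
go(.4415,.1017,.006,1.372)
print(wproj([[.4415,.1017,.03],[.6127,.1284,.163],[.6339,-.0302,.028]]).round())
save('wrist','pics/w1.png')"
```

```text
t 2.6 pos [0.4408 0.0987 0.2   ] yaw 1.3698 F [ 0.4  0.2 -0.4] w 0.0921 q [ 0.22  0.1   2.   -0.    1.04  0.42]
move [ 3.00e+00 -1.00e-01  1.94e+02] spin -0.002
[[320. 181.]
 [528. 146.]
 [480. 249.]]
```

View pics/w1.png

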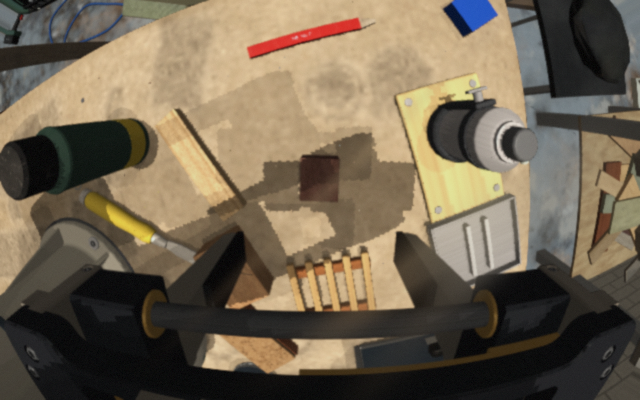

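The wrist view shows the block at about (320,178), upright between the open fingers. The cap is near (520,145) and the rails are around (475,242). I'll refine the block by colour.

Run:
```python
from h import *
im=cv2.imread("pics/w1.png"); pT=wcam()
c=cv2.resize(im[130:300,270:560],(800,469),interpolation=cv2.INTER_CUBIC); cv2.imwrite("pics/w1c.png",c)
print(im[178,320],im[178,350],im[198,320],im[203,320])
```

```text
[33 40 58] [ 67  89 106] [51 68 92] [ 75 101 119]
```

View pics/w1c.png

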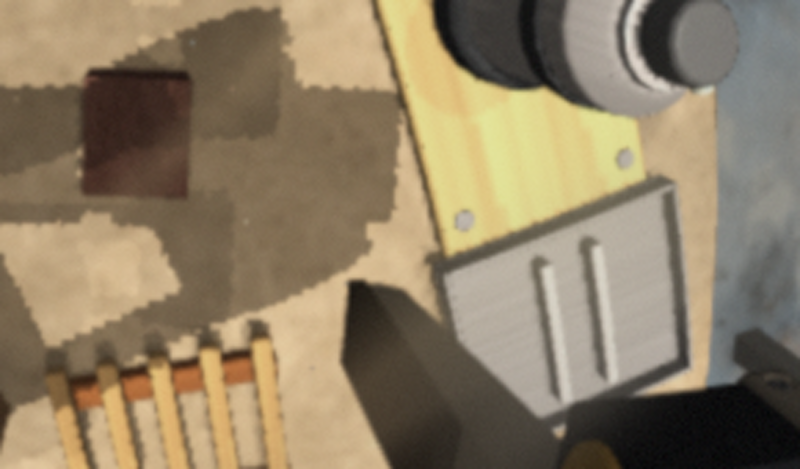

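Crop (2.76x): block top face at (90,78), (189,79), (188,197) and (82,193). The cap disc is centred at (703,41). Rail ends are at (544,262)/(564,400) and (592,240)/(609,380).

Run:
```python
from h import *
pT=wcam(); s=800/290
w=lambda pts,z:np.array([watt((270+(u+.5)/s-.5,130+(v+.5)/s-.5),z,pT)[:2] for u,v in pts])
b=w([(90,78),(189,79),(188,197),(82,193)],.03);print(b.round(4),b.mean(0),np.linalg.norm(b-np.roll(b,1,0),axis=1).round(4))
r=cv2.minAreaRect((b*1e3).astype(np.float32));print(r)
print("cap",w([(703,41)],.163)); r=w([(544,262),(564,400),(592,240),(609,380)],.028);print("rails",r.round(4),r.mean(0),[np.arctan2(*(r[i]-r[i+1])[::-1])-np.pi/2 for i in(0,2)])
```

```text
[[0.4274 0.132 ]
 [0.4662 0.1236]
 [0.4566 0.0754]
 [0.414  0.0859]] [0.44103589 0.10420012] [0.048  0.0397 0.0492 0.0439]
((441.1482849121094, 104.4718017578125), (49.14616775512695, 43.89594650268555), 76.17756652832031)
cap [[0.60954291 0.12985599]]
rails [[ 0.614   0.0106]
 [ 0.6248 -0.0681]
 [ 0.6404  0.0157]
 [ 0.6514 -0.0639]] [ 0.63262806 -0.02643581] [np.float64(0.13674611063145026), np.float64(0.1374703654751801)]
```

Emit:
{"method": "apply_moves", "body": {
  "commands": [
    {"gripper": -1, "dx": 4, "dy": -0.5, "dz": 50, "spin": 0.01},
    {"gripper": -1, "dx": 4, "dy": -0.5, "dz": 100, "spin": 0.01},
    {"gripper": -1, "dx": 4, "dy": -0.5, "dz": 140, "spin": 0.01},
    {"gripper": -1, "dx": 4, "dy": -0.5, "dz": 165, "spin": 0.01},
    {"gripper": -1, "dx": 4, "dy": -0.5, "dz": 180, "spin": 0.01},
    {"gripper": -1, "dx": 4, "dy": -0.5, "dz": 190, "spin": 0.01},
    {"gripper": -1, "dx": 4, "dy": -0.5, "dz": 194, "spin": 0.01},
    {"gripper": -1, "dx": 4, "dy": -0.5, "dz": 194, "spin": 0.01},
    {"gripper": 1, "dx": 4, "dy": -0.5, "dz": 194, "spin": 0.01},
    {"gripper": 1, "dx": 4, "dy": -0.5, "dz": 194, "spin": 0.01}
  ],
  "squeeze": 15
}}

```text
clock: 3.65
tool_pos: [0.4416, 0.104, 0.0064]
tcp_rot: [2.441, 1.977, 0.002]
contact_force: [-0.6, -0.6, -0.5]
width: 0.0779
grasp_force: 0.0
```

Emit:
{"method": "apply_moves", "body": {
  "commands": [
    {"gripper": 1},
    {"gripper": 1},
    {"gripper": 1},
    {"gripper": 1},
    {"gripper": 1},
    {"gripper": 1},
    {"gripper": 1},
    {"gripper": 1},
    {"gripper": 1},
    {"gripper": 1}
  ]
}}

```text
validation failed for argument at $.co...
```

```bash
python3 -c "
from h import *
go(.633,-.028,.1,1.706)"
```

```text
t 3.65 pos [0.4416 0.104  0.0064] yaw 1.3617 F [-0.6 -0.6 -0.5] w 0.0779 q [ 0.23  0.42  2.14 -0.    0.57  0.44]
move [-89.3 214.7 -93.4] spin -0.344
```

Emit:
{"method": "apply_moves", "body": {
  "commands": [
    {"gripper": 1, "dx": 0, "dy": 0, "dz": 0, "spin": 0},
    {"gripper": 1, "dx": 0, "dy": 0, "dz": 0, "spin": 0},
    {"gripper": 1, "dx": 0, "dy": 0, "dz": 0, "spin": 0},
    {"gripper": 1, "dx": 0, "dy": 0, "dz": 0, "spin": 0},
    {"gripper": 1, "dx": 0, "dy": 0, "dz": 0, "spin": 0},
    {"gripper": 1, "dx": 0, "dy": 0, "dz": 0, "spin": 0},
    {"gripper": 1, "dx": 0, "dy": 0, "dz": -3, "spin": 0},
    {"gripper": 1, "dx": 0, "dy": 0, "dz": -10, "spin": 0},
    {"gripper": 1, "dx": 0, "dy": 0, "dz": -40, "spin": 0},
    {"gripper": 1, "dx": 0, "dy": 0, "dz": -90, "spin": 0}
  ]
}}

```text
clock: 4.65
tool_pos: [0.4388, 0.1033, 0.0949]
tcp_rot: [-2.439, -1.976, 0.008]
contact_force: [1.8, 0.5, -1.3]
width: 0.0442
grasp_force: 14.9
```

Emit:
{"method": "apply_moves", "body": {
  "commands": [
    {"gripper": 1, "dx": 0, "dy": 0, "dz": -50, "spin": 0},
    {"gripper": 1, "dx": 0, "dy": 20, "dz": -95, "spin": 0},
    {"gripper": 1, "dx": -20, "dy": 60, "dz": -104, "spin": -0.1},
    {"gripper": 1, "dx": -40, "dy": 100, "dz": -104, "spin": -0.2},
    {"gripper": 1, "dx": -60, "dy": 140, "dz": -104, "spin": -0.3},
    {"gripper": 1, "dx": -75, "dy": 180, "dz": -104, "spin": -0.344},
    {"gripper": 1, "dx": -85, "dy": 205, "dz": -104, "spin": -0.344},
    {"gripper": 1, "dx": -89, "dy": 215, "dz": -104, "spin": -0.344},
    {"gripper": 1, "dx": -89, "dy": 215, "dz": -104, "spin": -0.344},
    {"gripper": 1, "dx": -89, "dy": 215, "dz": -104, "spin": -0.344}
  ]
}}

```text
clock: 5.65
tool_pos: [0.6316, -0.0272, 0.1995]
tcp_rot: [-2.066, -2.365, 0.001]
contact_force: [-0.8, 0.2, -1.3]
width: 0.0439
grasp_force: 14.9
```

Run:
```python
from h import *
go(.633,-.028,.045,1.706)
print(wproj([[.633,-.028,.028],[.611,.1285,.163]]).round())
im=save('wrist','pics/w2.png');save("side","pics/s2.png")
```

```text
t 5.65 pos [ 0.6316 -0.0272  0.1995] yaw 1.7058 F [-0.8  0.2 -1.3] w 0.0439 q [-0.05  0.38  1.63  0.    1.13 -0.18]
move [ -1.1   1.5 154.5] spin -0.0
[[322. 185.]
 [322.   1.]]
```

View pics/w2.png

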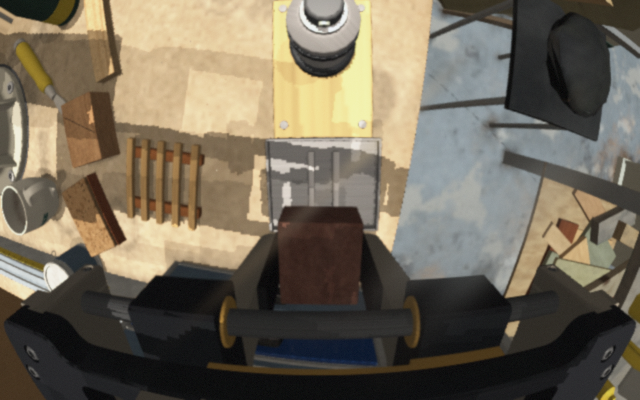

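The wrist view shows the block held between the fingers: top face from row ~222 to ~302, columns 280-360. Below it are the tray, with far corners (266,140) and (379,139), the rails at columns 311 and 336, and the rack at (127-200, 140-228).

Run:
```python
from h import *
im=cv2.imread("pics/w2.png"); p,R,a,_=pose(); pT=wcam()
c1=cv2.resize(im[125:325,255:395],(420,600),interpolation=cv2.INTER_CUBIC)
c2=cv2.resize(im[125:245,115:215],(380,456),interpolation=cv2.INTER_CUBIC)
o=np.zeros((600,800,3),np.uint8);o[:,:420]=c1;o[:456,420:]=c2;cv2.imwrite("pics/w2c.png",o)
```

```text
(no output)
```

View pics/w2c.png

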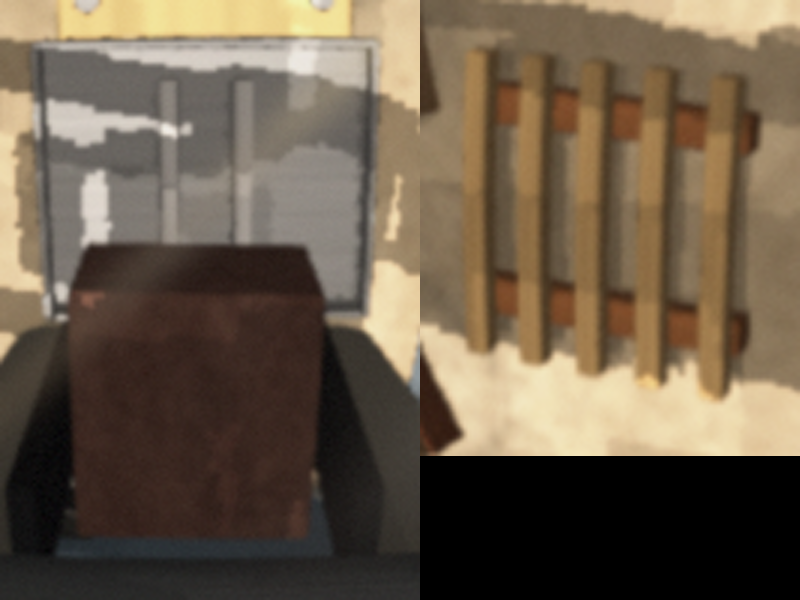

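The left crop (3x) gives the tray corners, rail ends and block top. The right crop (3.8x) gives the slat ends: slat 1 (480,48)-(481,350), slat 3 (595,60)-(592,374), slat 5 (731,74)-(713,396).

Run:
```python
from h import *
p,R,a,_=pose(); pT=wcam()
w=lambda pts,z,s,ox,oy:np.array([watt((ox+(u+.5)/s-.5,oy+(v+.5)/s-.5),z,pT)[:2] for u,v in pts])
t=w([(33,43),(377,43),(370,313),(45,315)],.028,3,255,125); print("tray",t.round(4),t.mean(0).round(4),np.linalg.norm(t-np.roll(t,1,0),axis=1).round(4))
e=t[1]-t[0];f=t[2]-t[3];print("tray yaw",np.arctan2(e[1],e[0]),np.arctan2(f[1],f[0]))
r=w([(168,82),(243,82)],.028,3,255,125);y=np.array([-np.sin(.135),np.cos(.135)]);print("rail->spot",r.mean(0)-.04*y, np.linalg.norm(r[1]-r[0]))
b=w([(71,292),(321,292),(308,537),(77,538)],p[2]+.0236,3,255,125)
tb=(np.c_[b-p[:2]]@R[:2,:2]);print("block in tool mm",(tb*1e3).round(1),(tb.mean(0)*1e3).round(1))
k=w([(60,48),(61,350),(175,60),(172,374),(311,74),(293,396)],.022,3.8,115,125)
print("rack",k.round(4),k.mean(0),[np.arctan2(*(k[i]-k[i+1])[::-1])-np.pi/2 for i in(0,2,4)])
```

```text
tray [[ 0.5645  0.0161]
 [ 0.6907  0.0334]
 [ 0.7072 -0.0719]
 [ 0.5792 -0.09  ]] [ 0.6354 -0.0281] [0.1071 0.1274 0.1065 0.1293]
tray yaw 0.13633076436115116 0.14073334644728147
rail->spot [ 0.63511799 -0.03000483] 0.027660415359535243
block in tool mm [[ 25.1 -21.6]
 [ 25.   20.4]
 [-24.6  20.6]
 [-24.9 -23.2]] [ 0.1 -0.9]
rack [[ 0.3836  0.0028]
 [ 0.3818 -0.1052]
 [ 0.4305  0.0018]
 [ 0.4296 -0.1067]
 [ 0.4801  0.0012]
 [ 0.4768 -0.1071]] [ 0.43040046 -0.05220518] [np.float64(-0.016526007850665714), np.float64(-0.00842162001175173), np.float64(-0.030226706987126484)]
```

Emit:
{"method": "apply_moves", "body": {
  "commands": [
    {"gripper": 1, "dx": -2, "dy": 2.5, "dz": 20, "spin": 0},
    {"gripper": 1, "dx": -2, "dy": 2.5, "dz": 50, "spin": 0},
    {"gripper": 1, "dx": -2, "dy": 2.5, "dz": 80, "spin": 0},
    {"gripper": 1, "dx": -2, "dy": 2.5, "dz": 105, "spin": 0},
    {"gripper": 1, "dx": -2, "dy": 2.5, "dz": 120, "spin": 0},
    {"gripper": 1, "dx": -2, "dy": 2.5, "dz": 130, "spin": 0},
    {"gripper": 1, "dx": -2, "dy": 2.5, "dz": 140, "spin": 0},
    {"gripper": 1, "dx": -2, "dy": 2.5, "dz": 147, "spin": 0},
    {"gripper": 1, "dx": -2, "dy": 2.5, "dz": 150, "spin": 0},
    {"gripper": 1, "dx": -2, "dy": 2.5, "dz": 150, "spin": 0}
  ]
}}

```text
clock: 6.75
tool_pos: [0.6356, -0.0295, 0.0496]
tcp_rot: [2.067, 2.366, 0.0]
contact_force: [0.6, 0.6, -0.8]
width: 0.0438
grasp_force: 14.9
```

```bash
python3 -c "
from h import *
go(.6345,-.029,.0352,1.707)"
```

```text
t 6.75 pos [ 0.6356 -0.0295  0.0496] yaw 1.7057 F [ 0.6  0.6 -0.8] w 0.0438 q [-0.05  0.56  1.73  0.    0.86 -0.18]
move [ 0.6 -1.1 14.4] spin -0.001
```

Emit:
{"method": "apply_moves", "body": {
  "commands": [
    {"gripper": 1, "dx": 0, "dy": -0.7, "dz": 4, "spin": 0},
    {"gripper": 1, "dx": 0, "dy": -0.7, "dz": 8, "spin": 0},
    {"gripper": 1, "dx": 0, "dy": -0.7, "dz": 11, "spin": 0},
    {"gripper": 1, "dx": 0, "dy": -0.7, "dz": 13, "spin": 0},
    {"gripper": 1, "dx": 0, "dy": -0.7, "dz": 14.5, "spin": 0},
    {"gripper": 1, "dx": 0, "dy": -0.7, "dz": 14.5, "spin": 0},
    {"gripper": 1, "dx": 0, "dy": -0.7, "dz": 14.5, "spin": 0},
    {"gripper": 0.1, "dx": 0, "dy": -0.7, "dz": 14.5, "spin": 0},
    {"gripper": -0.3, "dx": 0, "dy": -0.7, "dz": 14.5, "spin": 0},
    {"gripper": -0.3, "dx": 0, "dy": -0.7, "dz": 14.5, "spin": 0}
  ]
}}

```text
clock: 7.75
tool_pos: [0.635, -0.0296, 0.0353]
tcp_rot: [2.066, 2.366, 0.0]
contact_force: [-0.1, 0.1, -0.2]
width: 0.0578
grasp_force: 0.0
```

Emit:
{"method": "apply_moves", "body": {
  "commands": [
    {"gripper": -0.3, "dx": 0, "dy": 0, "dz": 0, "spin": 0},
    {"gripper": -0.3, "dx": 0, "dy": 0, "dz": 0, "spin": 0},
    {"gripper": -0.3, "dx": 0, "dy": 0, "dz": -5, "spin": 0},
    {"gripper": -0.3, "dx": 0, "dy": 0, "dz": -15, "spin": 0},
    {"gripper": -0.3, "dx": 0, "dy": 0, "dz": -35, "spin": 0},
    {"gripper": -0.3, "dx": 0, "dy": 0, "dz": -70, "spin": 0},
    {"gripper": -0.3, "dx": 0, "dy": 0, "dz": -120, "spin": 0},
    {"gripper": 1, "dx": 0, "dy": 0, "dz": -165, "spin": 0},
    {"gripper": 1, "dx": 0, "dy": 0, "dz": -165, "spin": 0},
    {"gripper": 1, "dx": 0, "dy": 0, "dz": -165, "spin": 0}
  ]
}}

```text
clock: 8.75
tool_pos: [0.6356, -0.0296, 0.2021]
tcp_rot: [2.065, 2.364, 0.003]
contact_force: [-0.1, 0.5, -0.4]
width: 0.038
grasp_force: 0.0
```

Run:
```python
from h import *
go(.6118,.1285,.175,1.706)
im=save('wrist','pics/w3.png')
cv2.imwrite("pics/w3c.png",cv2.resize(im[0:260,200:440,::-1],(552,598),interpolation=cv2.INTER_CUBIC))
```

```text
t 8.75 pos [ 0.6356 -0.0296  0.2021] yaw 1.7058 F [-0.1  0.5 -0.4] w 0.038 q [-0.05  0.38  1.62 -0.    1.14 -0.18]
move [159.9  -2.4  27. ] spin -0.0
```

View pics/w3c.png

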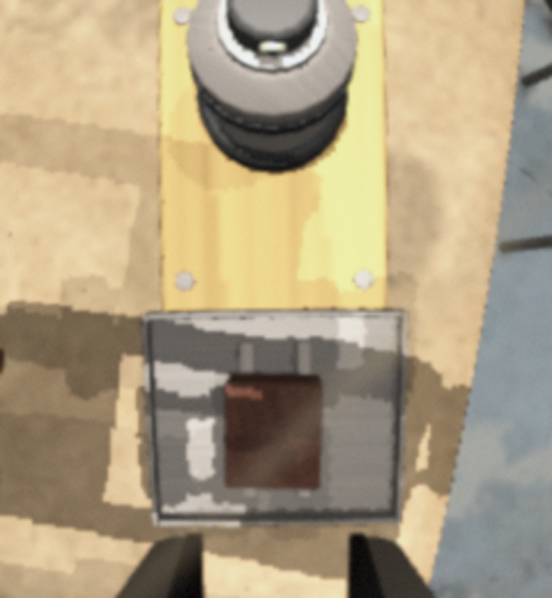

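The block sits squarely on both rails: top face (227,381)-(321,488) in the crop, rail ends showing at rows 340 and 494, nozzle hole facing it. I'll check the numbers while going to the cap.

Run:
```python
from h import *
pT=wcam(); s=2.3
w=lambda pts,z:np.array([watt((200+(u+.5)/s-.5,0+(v+.5)/s-.5),z,pT)[:2] for u,v in pts])
b=w([(227,379),(321,377),(320,488),(226,487)],.058);print("block",b.mean(0))
t=w([(143,314),(408,313),(400,521),(154,524)],.028);print("tray",t.mean(0), (t[1]-t[0]),(b[1]-b[0]))
R2=np.array([[np.cos(.136),np.sin(.136)],[-np.sin(.136),np.cos(.136)]]);print("offset station axes mm",R2@(b.mean(0)-t.mean(0))*1e3)
f=w([(185,281),(363,280),(182,15),(361,14)],.012);print("foot",f.mean(0))
n=w([(271,47)],.15);print(n)
```

```text
block [ 0.6325845  -0.02768847]
tray [ 0.63397625 -0.02832106] [0.12680635 0.01759175] [0.04116994 0.00645177]
offset station axes mm [-1.29312779  0.81545154]
foot [0.61369956 0.10886692]
[[0.61272361 0.11590831]]
```

Emit:
{"method": "apply_moves", "body": {
  "commands": [
    {"gripper": 1, "dx": 40, "dy": 0, "dz": -30, "spin": 0},
    {"gripper": 1, "dx": 80, "dy": -1, "dz": -30, "spin": 0},
    {"gripper": 1, "dx": 120, "dy": -2, "dz": -30, "spin": 0},
    {"gripper": 1, "dx": 145, "dy": -2, "dz": -20, "spin": 0},
    {"gripper": 1, "dx": 158, "dy": -2, "dz": -10, "spin": 0},
    {"gripper": 1, "dx": 160, "dy": -2, "dz": 0, "spin": 0},
    {"gripper": 1, "dx": 160, "dy": -2, "dz": 10, "spin": 0},
    {"gripper": 1, "dx": 160, "dy": -2, "dz": 20, "spin": 0},
    {"gripper": 1, "dx": 160, "dy": -2, "dz": 27, "spin": 0},
    {"gripper": 1, "dx": 160, "dy": -2, "dz": 27, "spin": 0}
  ]
}}

```text
clock: 9.8
tool_pos: [0.6108, 0.1276, 0.1717]
tcp_rot: [-2.067, -2.364, 0.003]
contact_force: [-0.2, -0.2, -0.0]
width: 0.0003
grasp_force: 0.0
```

Run:
```python
from h import *
go(.6118,.1285,.163,1.706)
im=save('side','pics/s4.png')
c=cv2.resize(im[150:290,210:350,::-1],(580,580),interpolation=cv2.INTER_CUBIC);cv2.imwrite("pics/s4c.png",c)
```

```text
t 9.8 pos [0.6108 0.1276 0.1717] yaw 1.7047 F [-0.2 -0.2 -0. ] w 0.0003 q [ 0.2   0.39  1.67 -0.    1.08  0.07]
move [0.7 1.1 8.7] spin -0.001
```

View pics/s4c.png

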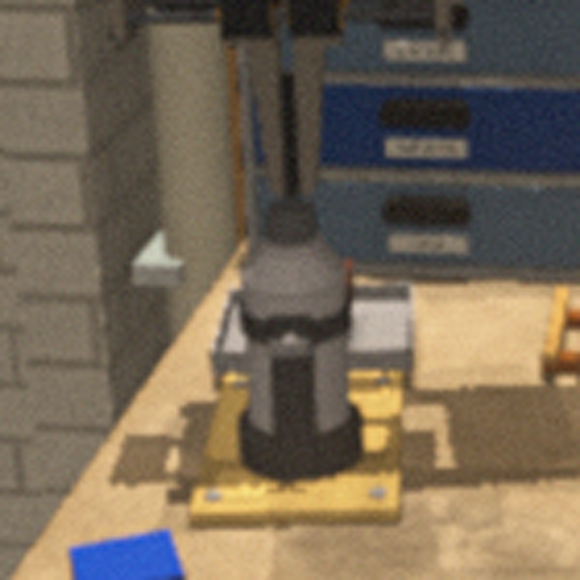

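The closed fingertips stand centred just above the cap (crop ~(293,197)). Now I press.

Emit:
{"method": "apply_moves", "body": {
  "commands": [
    {"gripper": 1, "dx": 0.5, "dy": 0.7, "dz": 3, "spin": 0},
    {"gripper": 1, "dx": 0.5, "dy": 0.7, "dz": 6, "spin": 0},
    {"gripper": 1, "dx": 0.5, "dy": 0.7, "dz": 8, "spin": 0},
    {"gripper": 1, "dx": 0.5, "dy": 0.7, "dz": 10, "spin": 0},
    {"gripper": 1, "dx": 0.5, "dy": 0.7, "dz": 11, "spin": 0},
    {"gripper": 1, "dx": 0.5, "dy": 0.7, "dz": 12, "spin": 0},
    {"gripper": 1, "dx": 0.5, "dy": 0.7, "dz": 13, "spin": 0},
    {"gripper": 1, "dx": 0.5, "dy": 0.7, "dz": 14, "spin": 0},
    {"gripper": 1, "dx": 0.5, "dy": 0.7, "dz": 15, "spin": 0},
    {"gripper": 1, "dx": 0.5, "dy": 0.7, "dz": 15, "spin": 0}
  ]
}}

```text
clock: 10.85
tool_pos: [0.612, 0.1293, 0.1582]
tcp_rot: [2.066, 2.366, 0.0]
contact_force: [-0.8, 0.3, 5.2]
width: 0.0001
grasp_force: 2.7
```

Emit:
{"method": "apply_moves", "body": {
  "commands": [
    {"gripper": 1, "dx": 0, "dy": 0, "dz": 0.5, "spin": 0},
    {"gripper": 1, "dx": 0, "dy": 0, "dz": 1, "spin": 0},
    {"gripper": 1, "dx": 0, "dy": 0, "dz": 1.5, "spin": 0},
    {"gripper": 1, "dx": 0, "dy": 0, "dz": 2, "spin": 0},
    {"gripper": 1, "dx": 0, "dy": 0, "dz": 2.4, "spin": 0},
    {"gripper": 1, "dx": 0, "dy": 0, "dz": 2.8, "spin": 0},
    {"gripper": 1, "dx": 0, "dy": 0, "dz": 3.2, "spin": 0},
    {"gripper": 1, "dx": 0, "dy": 0, "dz": 3.5, "spin": 0},
    {"gripper": 1, "dx": 0, "dy": 0, "dz": 3.5, "spin": 0},
    {"gripper": 1, "dx": 0, "dy": 0, "dz": 3.5, "spin": 0}
  ]
}}

```text
clock: 11.85
tool_pos: [0.6121, 0.1293, 0.1554]
tcp_rot: [2.066, 2.366, 0.001]
contact_force: [-3.4, -0.2, 10.9]
width: 0.0003
grasp_force: 5.0
```

Emit:
{"method": "apply_moves", "body": {
  "commands": [
    {"gripper": 1, "dx": 0, "dy": 0, "dz": 0.3, "spin": 0},
    {"gripper": 1, "dx": 0, "dy": 0, "dz": 0.6, "spin": 0},
    {"gripper": 1, "dx": 0, "dy": 0, "dz": 0.8, "spin": 0},
    {"gripper": 1, "dx": 0, "dy": 0, "dz": 0.8, "spin": 0},
    {"gripper": 1, "dx": 0, "dy": 0, "dz": 0.8, "spin": 0},
    {"gripper": 1, "dx": 0, "dy": 0, "dz": 0.8, "spin": 0},
    {"gripper": 1, "dx": 0, "dy": 0, "dz": 0.8, "spin": 0},
    {"gripper": 1, "dx": 0, "dy": 0, "dz": 0.8, "spin": 0},
    {"gripper": 1, "dx": 0, "dy": 0, "dz": 0.8, "spin": 0},
    {"gripper": 1, "dx": 0, "dy": 0, "dz": 0.8, "spin": 0}
  ]
}}

```text
clock: 12.85
tool_pos: [0.6121, 0.1294, 0.1553]
tcp_rot: [2.066, 2.366, 0.001]
contact_force: [-5.5, -1.0, 16.0]
width: 0.0008
grasp_force: 8.0
```

The cap is at its stop: the force rises while the position stays put. I lift and return over the tray.

Emit:
{"method": "apply_moves", "body": {
  "commands": [
    {"gripper": 1, "dx": 0, "dy": 0, "dz": -2, "spin": 0},
    {"gripper": 1, "dx": 0, "dy": 0, "dz": -5, "spin": 0},
    {"gripper": 1, "dx": 0, "dy": 0, "dz": -9, "spin": 0},
    {"gripper": 1, "dx": 0, "dy": 0, "dz": -14, "spin": 0},
    {"gripper": 1, "dx": 0, "dy": 0, "dz": -30, "spin": 0},
    {"gripper": 1, "dx": 0, "dy": 0, "dz": -60, "spin": 0},
    {"gripper": 1, "dx": -20, "dy": 0, "dz": -75, "spin": 0},
    {"gripper": 1, "dx": -60, "dy": 1, "dz": -75, "spin": 0},
    {"gripper": 0, "dx": -110, "dy": 2, "dz": -75, "spin": 0},
    {"gripper": -0.3, "dx": -150, "dy": 2, "dz": -75, "spin": 0}
  ]
}}

```text
clock: 13.85
tool_pos: [0.6343, -0.021, 0.2288]
tcp_rot: [2.066, 2.366, -0.0]
contact_force: [0.6, -0.4, 0.4]
width: 0.0143
grasp_force: 0.0
```

Run:
```python
from h import *
go(.634,-.029,.0352,1.706)
im=save('wrist','pics/w5.png')
cv2.imwrite("pics/w5c.png",cv2.resize(im[0:260,200:440,::-1],(552,598),interpolation=cv2.INTER_CUBIC))
```

```text
t 13.85 pos [ 0.6343 -0.021   0.2288] yaw 1.7063 F [ 0.6 -0.4  0.4] w 0.0143 q [-0.04  0.36  1.6  -0.    1.19 -0.17]
move [ -7.8  -1.4 193.6] spin 0.0
```

View pics/w5c.png

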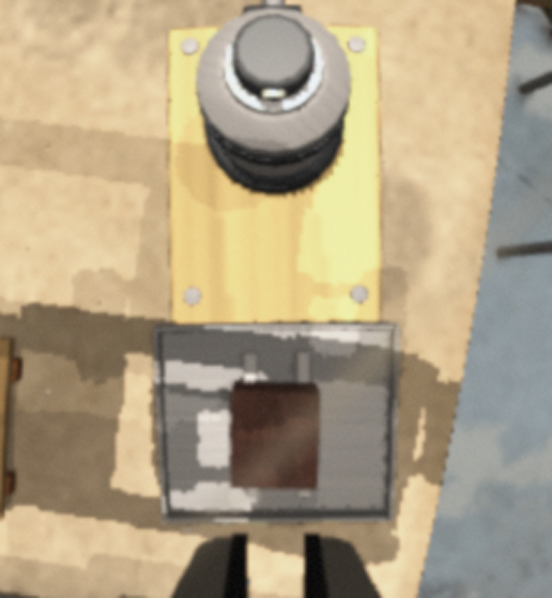

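The cap is back up (disc at (273,53) in the crop) and the block is unmoved at (232-319, 385-488). Regrasp.

Emit:
{"method": "apply_moves", "body": {
  "commands": [
    {"gripper": -0.5, "dx": -8, "dy": -1, "dz": 0, "spin": 0},
    {"gripper": -0.5, "dx": -8, "dy": -1, "dz": 30, "spin": 0},
    {"gripper": -0.5, "dx": -8, "dy": -1, "dz": 60, "spin": 0},
    {"gripper": -0.5, "dx": -8, "dy": -1, "dz": 90, "spin": 0},
    {"gripper": -0.5, "dx": -8, "dy": -1, "dz": 120, "spin": 0},
    {"gripper": -0.5, "dx": -8, "dy": -1, "dz": 145, "spin": 0},
    {"gripper": -0.5, "dx": -8, "dy": -1, "dz": 165, "spin": 0},
    {"gripper": -0.5, "dx": -8, "dy": -1, "dz": 180, "spin": 0},
    {"gripper": -0.5, "dx": -8, "dy": -1, "dz": 190, "spin": 0},
    {"gripper": -0.5, "dx": -8, "dy": -1, "dz": 193, "spin": 0}
  ]
}}

```text
clock: 14.9
tool_pos: [0.6338, -0.0267, 0.0349]
tcp_rot: [-2.065, -2.366, 0.001]
contact_force: [0.1, -0.0, -0.5]
width: 0.0689
grasp_force: 0.0
```

Emit:
{"method": "apply_moves", "body": {
  "commands": [
    {"gripper": 1, "dx": 0, "dy": 0, "dz": 0, "spin": 0},
    {"gripper": 1, "dx": 0, "dy": 0, "dz": 0, "spin": 0},
    {"gripper": 1, "dx": 0, "dy": 0, "dz": 0, "spin": 0},
    {"gripper": 1, "dx": 0, "dy": 0, "dz": 0, "spin": 0},
    {"gripper": 1, "dx": 0, "dy": 0, "dz": 0, "spin": 0},
    {"gripper": 1, "dx": 0, "dy": 0, "dz": 0, "spin": 0},
    {"gripper": 1, "dx": 0, "dy": 0, "dz": -3, "spin": 0},
    {"gripper": 1, "dx": 0, "dy": 0, "dz": -15, "spin": 0},
    {"gripper": 1, "dx": 0, "dy": 0, "dz": -50, "spin": 0},
    {"gripper": 1, "dx": 0, "dy": 0, "dz": -100, "spin": 0}
  ]
}}

```text
clock: 15.9
tool_pos: [0.6322, -0.027, 0.135]
tcp_rot: [-2.064, -2.363, 0.005]
contact_force: [-0.6, -0.2, -1.0]
width: 0.0442
grasp_force: 14.9
```

```bash
python3 -c "
from h import *
go(.4295,-.053,.07,1.555)"
```

```text
t 15.9 pos [ 0.6322 -0.027   0.135 ] yaw 1.7058 F [-0.6 -0.2 -1. ] w 0.0442 q [-0.05  0.45  1.68  0.    1.02 -0.18]
move [   1.5 -204.    66.1] spin 0.151
```

Emit:
{"method": "apply_moves", "body": {
  "commands": [
    {"gripper": 1, "dx": 0, "dy": -20, "dz": -10, "spin": 0},
    {"gripper": 1, "dx": 0, "dy": -50, "dz": -10, "spin": 0.05},
    {"gripper": 1, "dx": 0, "dy": -90, "dz": -10, "spin": 0.1},
    {"gripper": 1, "dx": 1, "dy": -130, "dz": -10, "spin": 0.15},
    {"gripper": 1, "dx": 1, "dy": -165, "dz": 0, "spin": 0.15},
    {"gripper": 1, "dx": 1, "dy": -190, "dz": 20, "spin": 0.15},
    {"gripper": 1, "dx": 1, "dy": -202, "dz": 40, "spin": 0.15},
    {"gripper": 1, "dx": 1, "dy": -204, "dz": 55, "spin": 0.15},
    {"gripper": 1, "dx": 1, "dy": -204, "dz": 66, "spin": 0.15},
    {"gripper": 1, "dx": 1, "dy": -204, "dz": 66, "spin": 0.15}
  ]
}}

```text
clock: 16.9
tool_pos: [0.4316, -0.0535, 0.0692]
tcp_rot: [-2.237, -2.204, 0.001]
contact_force: [0.2, 0.3, -0.1]
width: 0.0439
grasp_force: 14.9
```

```bash
python3 -c "
from h import *
go(.4295,-.053,.0295,1.555)"
```

```text
t 16.9 pos [ 0.4316 -0.0535  0.0692] yaw 1.5557 F [ 0.2  0.3 -0.1] w 0.0439 q [-0.13  0.28  2.15  0.    0.72 -0.11]
move [ 0.5 -2.1 39.7] spin 0.001
```

Emit:
{"method": "apply_moves", "body": {
  "commands": [
    {"gripper": 1, "dx": 0.5, "dy": -1.5, "dz": 15, "spin": 0},
    {"gripper": 1, "dx": 0.5, "dy": -1.5, "dz": 26, "spin": 0},
    {"gripper": 1, "dx": 0.5, "dy": -1.5, "dz": 33, "spin": 0},
    {"gripper": 1, "dx": 0.5, "dy": -1.5, "dz": 37, "spin": 0},
    {"gripper": 1, "dx": 0.5, "dy": -1.5, "dz": 39.5, "spin": 0},
    {"gripper": 1, "dx": 0.5, "dy": -1.5, "dz": 39.5, "spin": 0},
    {"gripper": 1, "dx": 0.5, "dy": -1.5, "dz": 39.5, "spin": 0},
    {"gripper": 0.1, "dx": 0.5, "dy": -1.5, "dz": 39.5, "spin": 0},
    {"gripper": -0.5, "dx": 0.5, "dy": -1.5, "dz": 39.5, "spin": 0},
    {"gripper": -0.5, "dx": 0.5, "dy": -1.5, "dz": 39.5, "spin": 0}
  ]
}}

```text
clock: 17.9
tool_pos: [0.4306, -0.0531, 0.0304]
tcp_rot: [2.238, 2.205, 0.0]
contact_force: [0.7, -0.6, 0.6]
width: 0.0577
grasp_force: 0.0
```

Emit:
{"method": "apply_moves", "body": {
  "commands": [
    {"gripper": -0.5, "dx": 0, "dy": 0, "dz": 0, "spin": 0},
    {"gripper": -0.5, "dx": 0, "dy": 0, "dz": 0, "spin": 0},
    {"gripper": -0.5, "dx": 0, "dy": 0, "dz": -5, "spin": 0},
    {"gripper": -0.5, "dx": 0, "dy": 0, "dz": -15, "spin": 0},
    {"gripper": -0.5, "dx": 0, "dy": 0, "dz": -35, "spin": 0},
    {"gripper": -0.5, "dx": 0, "dy": 0, "dz": -70, "spin": 0},
    {"gripper": -0.5, "dx": 0, "dy": 0, "dz": -120, "spin": 0},
    {"gripper": -0.5, "dx": 0, "dy": 0, "dz": -165, "spin": 0},
    {"gripper": -0.5, "dx": 0, "dy": 0, "dz": -165, "spin": 0},
    {"gripper": -0.5, "dx": 0, "dy": 0, "dz": -165, "spin": 0}
  ]
}}

```text
clock: 18.9
tool_pos: [0.4311, -0.0532, 0.1968]
tcp_rot: [2.236, 2.203, 0.003]
contact_force: [-0.0, 0.3, 0.1]
width: 0.069
grasp_force: 0.0
```

Run:
```python
from h import *
go(.4295,-.053,.0295,1.555)
im=save('wrist','pics/w6.png')
cv2.imwrite("pics/w6c.png",cv2.resize(im[0:260,160:500,::-1],(782,598),interpolation=cv2.INTER_CUBIC))
```

```text
t 18.9 pos [ 0.4311 -0.0532  0.1968] yaw 1.5558 F [-0.   0.3  0.1] w 0.069 q [-0.13  0.07  2.04 -0.    1.03 -0.11]
move [  0.2  -2.1 167.3] spin 0.001
```

View pics/w6c.png

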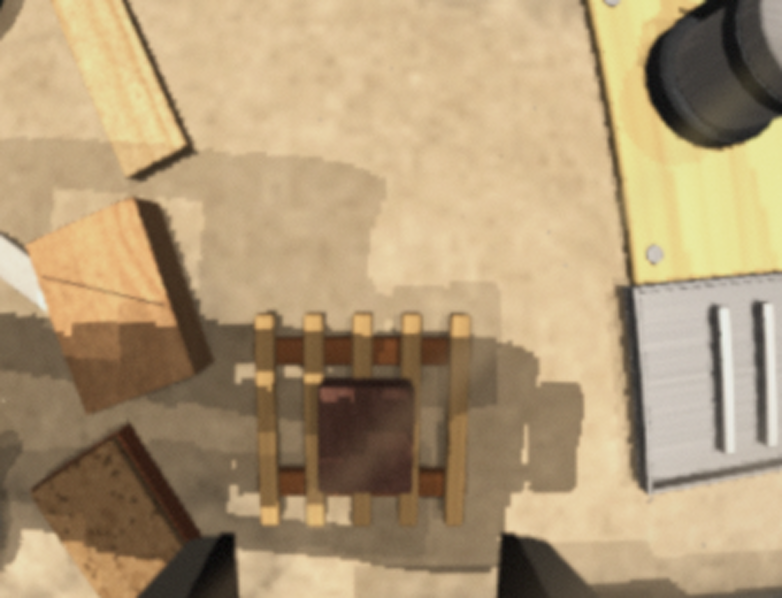

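The block lies flat in the middle of the rack, centred at (366,437) on the middle slat, and the arm is clear above it.

```bash
python3 -c "
from h import *
print(workorder.close_job())"
```

```text
the job is handed in; nothing more can be done
None
```

The block was set on the tray rails, the cap was pressed fully down and sprang back, and the block now lies flat on the middle of the drying rack, same way up; the job was handed in at about 19 s, with no verdict returned.

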